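# Clamp a reagent bottle with a turnbuckle bottle clamp

### The arm

A 6-joint arm with a two-finger parallel gripper is mounted at the origin on a cart in front of the work surface, level with it; the furniture and walls round the work are solid. World frame = base frame: x ahead of the robot, y to its left, z up, the work surface at z = 0. Lengths are in m, angles in rad, forces in N, time in s.
With the tool pointing down it reaches from about 0.225 to 0.875 m from the base axis. Payload 3.4 kg.
Tool frame: the origin (TCP) lies between the finger pads; the fingertips stand 25 mm ahead of it and the grasp point (between the pads) lies 6 mm ahead of it (manip.tips_ahead is the distance from the TCP to the fingertips, in m); z points along the fingers, x is the direction in which the jaws open and shut, and the axes are right-handed (so a half turn about z gives the same grasp; the last joint's range is limited). The gripper opens to 85 mm and grips with 20 to 120 N. Pads are 22 mm wide; open, the fingers measure 114 mm over their backs; the gripper's body (76 mm by 85 mm) begins 54 mm behind the grasp point. The pads swing forward as they close: fully open they stand 13 mm farther back than shut.
Start: joints at [-1.249, 0.276, 1.505, -0, 1.361, -0.121], TCP at [0.246, -0.52, 0.256] pointing down, gripper open.
Joint ranges: [-2.89, 2.89], [-0.75, 2.08], [0.22, 2.7], [-1.18, 4.32], [0.11, 2.71], [-2.7, 2.7]. Speed limits (rad/s): [2.57, 2.57, 3.14, 3.14, 3.14, 3.14].

### API

Orientations are given as a unit quaternion [w, x, y, z].
In Python, from rig import manip gives the robot as it stands. The module is installed in compiled form; this text tells all that it offers.
- The arm moves only by the tool send_rows, never from a script. Its argument "plan" is a list of rows, each an object with "linear": the shift along the tool's x, y, z in m, a list of three; "delta_rot": the turn, a rotation vector about the tool's x, y, z in degrees, a list of three; "fingers": the finger opening in m, from 0 to 0.0854. A call has 1 to 12 rows; each row shifts and turns the pose as measured when the row begins, along the tool's axes as they then stand; what a row does not reach is not made up. A row lasts 1/12 s, in which the tool goes at most 41.7 mm and 7.16 degrees, less where a joint would pass 70% of its speed; a pose out of reach is approached as far as the arm can. A call with a gripper value outside its range is refused whole. The fingers move at their own pace and stop on an object; "force" is the grip in N (left out, the last holds). Time passes only in rows, so rows that do not move let the fingers close. It gives the time, the measured TCP pose, the force and the opening at its end, in the units of the state.
- manip.get_state(): the state, without advancing time (a new reading comes with each control period).
- manip.get_image(name): name is "scene" or "top" or "wrist"; returns the picture (400x640x3 uint8, red, green, blue); there is no depth.
- manip.camera_info(name): a dict with "K" (3x3 intrinsics, pixels), "rvec" (rotation vector, rad) and "tvec" (3), from world to camera coordinates, as OpenCV has them. Camera axes: x right, y down, z forward; pixel columns grow to the right and rows downward; lengths in m; the calibration is good to about 2 mm. A picture is of the moment at which its call begins: read the wrist's pose just before it. camera_info takes no time and is no camera call; for the wrist camera it gives the pose at the moment of the call.
- manip.sign_off(): hands the job in, once; it reports no verdict.
Trained networks look in the newest picture that a camera, given by its name, has taken for a name from the list of things; names that differ only in an ending like _2 or _b are one class to them, and where a whole thing is asked for, a point or a joint stands for the part that bears it (a point fixed in the world has none). Each returns a list of dicts, best first, with "p" (0 to 1); they miss things now and then, are a little off and sometimes report something else, mostly with a low value. They report only what shows in the picture. A call takes as long as a camera call.
- manip.find_in(thing, camera): "extent" ([left, top, right, bottom] in pixels, round what is visible of it).
- manip.masks_of(thing, camera): "pixels" (400x640 bool, what is visible of it) and "extent" ([left, top, right, bottom] in pixels, round what is visible of it).
The state is a dict: "clock": time; "qpos": joint angles; "qd": joint speeds; "effort": joint torques, N m; "position": TCP position; "ee_rot": TCP orientation; "contact_force": force on the tool from outside, world axes, zero at the start; "moment": the same for the moment, N m; "width": finger opening in m.
Only numpy, scipy, OpenCV 4.12 (cv2) and the standard library are available. Lean on these libraries where they do the work, as an engineer would, in place of code of your own. Each camera call takes 0.05 s, during which the arm holds its last target. There are 200 camera calls.

### The job

Stand the amber bottle upright on the round rubber seat of the bench clamp, let go of it, and then wind the turnbuckle by its spokes, tops away from the robot, until both jaws hold the bottle firmly: about 15 newtons on each pad. Feel for the resistance to rise and stop there, because the glass cracks at 30 newtons. Leave the beaker, the timer and the tape roll where they are.

Things in the scene. Friction and masses are not known exactly. Their poses are not given: they have to be found in the camera images.
- bottle_mid (a point): The loose amber bottle with a black screw cap (fixed to it): 128 mm high, body 60 mm across, about 0.3 kg. This point is on its axis half-way up, 64 mm above its foot; z points up along the bottle. The cap is 36 mm across and reaches from 106 to 128 mm above the foot; the body is straight up to about 80 mm.
- clamp_seat (a point): Centre of the top of the clamp's seat, a flat black rubber disc 68 mm across, 14 mm above the worktop, half-way between the jaws. Axes as clamp_axis. Two shallow V-shaped black rubber pads, 40 mm wide, 37 to 79 mm above the worktop, face each other across it and clear a centred bottle by at least 6 mm at the start.
- clamp_axis (a point): Fixed point on the turnbuckle's level axis, at the middle of its body, 85 mm above the worktop. Axes: x level from the turnbuckle to the seat, 130 mm away, roughly away from the robot; y along the turnbuckle to the left jaw; z up. The turnbuckle is 64 mm long; round its middle four spokes 10 mm thick stand in the x-z plane, 90 degrees apart, ends 58 mm from the axis; hub radius 15 mm.
- turnbuckle (a joint): Angle of the turnbuckle body in rad, 0 to 6, growing as it tightens; it stays where it is left. The spokes stand at this angle plus multiples of pi/2 from upright, positive towards +x of clamp_axis (tops away from the robot). Opposite-handed coarse threads draw both jaws in together, each by 5 mm per radian; the bottle slides on the seat until both pads bear on it. They cannot both touch in the first 1.5 rad of winding.
- jaw_left: Left jaw (+y of the clamp): aluminium plate 182 x 10 x 71 mm, top 105 mm above the worktop, sliding along y. Origin: middle of the plate's thickness, at worktop height, in line with the turnbuckle; 87 mm from the clamp's middle plane when the turnbuckle reads 0.
- jaw_right: Right jaw (-y), mirror image of the left. Each jaw carries its pad on a screw spindle, each pad backed by a spring of 8 N per mm. The right pad's face stands 35 mm inside the plate's middle; the left spindle was left by the last user at any setting, its pad's face 25 to 45 mm inside, so first touch cannot be worked out and must be felt.
- beaker: Glass beaker, 85 x 93 x 120 mm, standing on the worktop; origin at the centre of its foot. To be left alone.
- timer: Small white timer, 38 x 64 x 61 mm; origin at the centre of its underside. To be left alone.
- tape: Roll of beige tape lying flat, 96 x 96 x 19 mm; origin at the centre of its underside. To be left alone.
- clamp: The clamp's grey base plate, 220 x 250 x 12 mm, screwed down. Origin on the worktop straight under clamp_axis, same axes. How it feels: winding freely takes about 0.38 N m (10 N at 38 mm from the axis), less while holding still; once both pads press on the bottle, each newton on both pads adds 0.01 N m, so 15 N adds 0.15 N m and comes about 0.4 rad after both touch.

How it is judged:
By the outcome, as a careful person would: the job done as asked, in the order asked, and still so for the second after the job is handed in, with the robot touching nothing.
It also fails if it takes over 72 s, if anything falls off the work surface, if the arm or the gripper's body presses on something with over 40 N, if the wrist force passes 120 N, or if a joint passes its speed limit or range.

## Working session

There is one attempt and no reset: what is moved stays moved. The work goes in short steps, Python scripts to look and compute and a tool call to move; the robot and the scene stay as the last step left them, time stands still between calls to the robot, and variables do not carry over. Pictures are saved under pics/ and viewed, about 8 in all and at most 12, crops included, and the job is handed in when it is done.

Besides the shell and the picture viewer there is one more tool, called after "Request:" as a command line: name --argument value ..., lists and objects as JSON in quotes. send_rows: Moves the arm, as the interface text tells. Its arguments: {"type":"object","properties":{"plan":{"type":"array","items":{"type":"object","properties":{"linear":{"type":"array","items":{"type":"number"}},"delta_rot":{"type":"array","items":{"type":"number"}},"fingers":{"type":"number"}}}},"force":{"type":"number"}},"required":["plan"]}

```bash
mkdir -p pics
cat > h.py <<'E'
import numpy as np, cv2
from rig import manip
def cam(n):
    c=manip.camera_info(n); return np.array(c['K'],float),np.array(c['rvec'],float),np.array(c['tvec'],float)
def ray(n,uv):
    K,r,t=cam(n); R=cv2.Rodrigues(r)[0]
    d=R.T@np.linalg.inv(K)@np.array([uv[0],uv[1],1.]); return -R.T@t,d
def onz(n,uv,z):
    o,d=ray(n,uv); return o+d*(z-o[2])/d[2]
def proj(n,P):
    K,r,t=cam(n); return cv2.projectPoints(np.array(P,float).reshape(-1,3),r,t,K,None)[0].reshape(-1,2)
def save(n,f):
    im=manip.get_image(n); cv2.imwrite('pics/'+f,im[:,:,::-1]); return im
E
python3 - <<'E'
from h import *
a=save('scene','s1.png');b=save('top','t1.png')
cv2.imwrite('pics/st.png',np.vstack([a,b])[:,:,::-1][:, :, :])
for n in('scene','top'):
    o,d=ray(n,(320,200));print(n,o.round(3),d.round(2),cam(n)[0].round(0).tolist())
    for t in['bottle_mid','jaw_left','jaw_right','clamp','turnbuckle','beaker','timer','tape']:
        print(t,[(np.round(q['extent']).tolist(),round(q['p'],2)) for q in manip.find_in(t,n)][:2])
s=manip.get_state();print(s)
E
```

```text
scene [-0.018 -1.002  1.145] [ 0.36  0.58 -0.73] [[498.0, 0.0, 322.0], [0.0, 498.0, 200.0], [0.0, 0.0, 1.0]]
bottle_mid [([331.0, 221.0, 359.0, 264.0], 0.78), ([266.0, 122.0, 317.0, 149.0], 0.55)]
jaw_left [([263.0, 123.0, 316.0, 149.0], 0.82)]
jaw_right [([275.0, 159.0, 289.0, 172.0], 0.61)]
clamp [([255.0, 126.0, 316.0, 174.0], 0.67)]
turnbuckle [([255.0, 141.0, 285.0, 164.0], 0.51), ([339.0, 289.0, 378.0, 330.0], 0.4)]
beaker [([403.0, 230.0, 440.0, 274.0], 0.9), ([254.0, 123.0, 318.0, 174.0], 0.7)]
timer [([283.0, 235.0, 284.0, 244.0], 0.4), ([328.0, 221.0, 356.0, 262.0], 0.17)]
tape [([340.0, 291.0, 380.0, 328.0], 0.76), ([334.0, 221.0, 356.0, 263.0], 0.74)]
top [ 0.436 -0.123  1.161] [ 0.06 -0.   -1.  ] [[371.0, 0.0, 320.0], [0.0, 371.0, 200.0], [0.0, 0.0, 1.0]]
bottle_mid [([369.0, 196.0, 393.0, 219.0], 0.58)]
jaw_left [([210.0, 146.0, 246.0, 207.0], 0.65)]
jaw_right [([254.0, 162.0, 287.0, 221.0], 0.69), ([370.0, 198.0, 392.0, 219.0], 0.62)]
clamp [([208.0, 142.0, 303.0, 235.0], 0.65), ([413.0, 138.0, 448.0, 173.0], 0.61)]
turnbuckle [([231.0, 192.0, 254.0, 225.0], 0.67)]
beaker [([411.0, 139.0, 447.0, 171.0], 0.57), ([206.0, 144.0, 245.0, 207.0], 0.29)]
timer [([328.0, 230.0, 350.0, 246.0], 0.83)]
tape [([418.0, 213.0, 449.0, 244.0], 0.57)]
{'clock': 0.9, 'qpos': array([-1.24899999e+00,  2.75879154e-01,  1.50491888e+00,  1.40804184e-06,
        1.36067219e+00, -1.21013120e-01]), 'qd': array([ 0.00215111, -0.00035109, -0.00043523, -0.00257051, -0.00027053,
        0.00055168]), 'effort': array([-5.77392038e-04, -4.16648197e+01, -2.46103299e+01, -3.69417205e-05,
        2.09732052e-04,  4.32380345e-07]), 'position': array([ 0.24637356, -0.51957451,  0.25633237]), 'ee_rot': array([ 3.81955718e-05,  8.45127022e-01, -5.34565536e-01,  4.78407035e-05]), 'contact_force': array([ 0.20608197, -0.28609717,  0.97132839]), 'moment': array([ 0.06104867, -0.00681881, -0.02244876]), 'width': 0.08523283189042316}
```

View pics/s1.png

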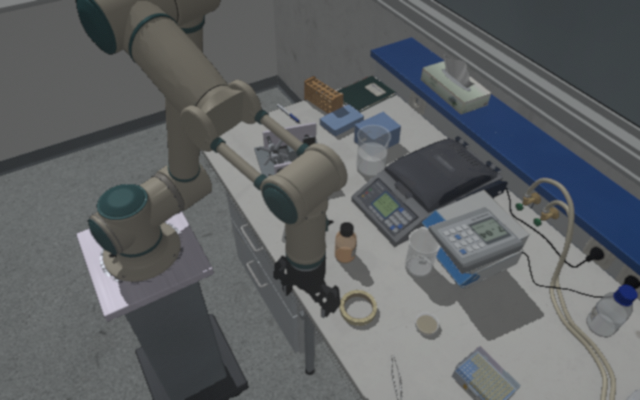

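View pics/t1.png

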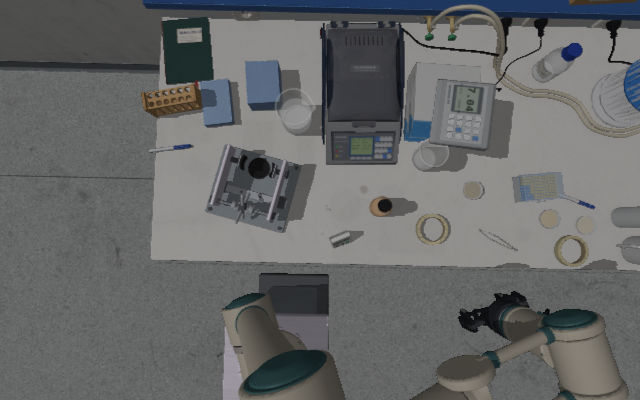

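The top picture shows the bottle upright near (380,207), the clamp with its seat near (259,168) and the spokes near (243,207). The beaker is at (430,155), the timer at (340,239) and the tape at (433,229). Next I'll zoom in on the clamp.

Run:
```python
from h import *
im=cv2.imread('pics/t1.png')
cv2.imwrite('pics/t1z.png',cv2.resize(im[135:245,195:325],None,fx=6,fy=5.4,interpolation=cv2.INTER_CUBIC)[:600])
m=manip.get_image('top')
for t in['bottle_mid','clamp','jaw_left','jaw_right']:
    q=manip.masks_of(t,'top')
    for k in q[:1]:
        p=k['pixels'].astype(np.uint8); ys,xs=np.nonzero(p)
        print(t,k['p'],xs.mean(),ys.mean(),cv2.minAreaRect(np.c_[xs,ys].astype(np.float32)))
print('seat',onz('top',(259,168),.014))
print('cap',onz('top',(385,205),.128))
for t,uv in(('timer',(340,239)),('tape',(433,229)),('beaker',(430,155))):print(t,onz('top',uv,.02).round(3))
```

```text
bottle_mid 0.8 380.73979591836735 206.40051020408163 ((380.5, 206.0), (20.0, 23.0), 90.0)
clamp 0.96 253.19788492561392 188.46244846746728 ((252.8727264404297, 189.1923828125), (80.98628997802734, 72.81401824951172), 15.610989570617676)
jaw_left 0.83 225.56191588785046 175.58528037383178 ((228.55003356933594, 176.85000610351562), (23.084630966186523, 63.24555587768555), 18.434947967529297)
jaw_right 0.18 340.3056768558952 238.4235807860262 ((340.33575439453125, 238.42333984375), (11.44839096069336, 20.50458335876465), 70.01689147949219)
seat [0.60210605 0.06650879 0.014     ]
cap [ 0.48960413 -0.30700061  0.128     ]
timer [ 0.388 -0.189  0.02 ]
tape [ 0.425 -0.475  0.02 ]
beaker [ 0.654 -0.464  0.02 ]
```

View pics/t1z.png

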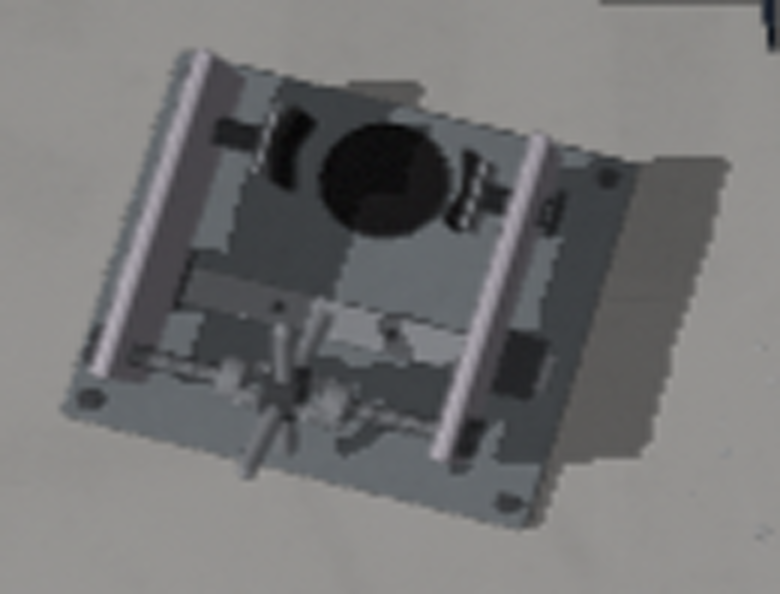

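Request:
send_rows --plan '[{"linear": [-0.008, -0.0285, -0.002]}, {"linear": [-0.008, -0.0285, -0.002]}, {"linear": [-0.008, -0.0285, -0.002]}, {"linear": [-0.008, -0.0285, -0.002]}, {"linear": [-0.008, -0.0285, -0.002]}, {"linear": [-0.008, -0.0285, -0.002]}, {"linear": [-0.008, -0.0285, -0.002]}, {"linear": [-0.008, -0.0285, -0.002]}, {"linear": [-0.008, -0.0285, -0.002]}, {"linear": [-0.008, -0.0285, -0.002]}, {"linear": [-0.008, -0.0285, -0.002]}, {"linear": [0, 0, 0]}]'

```text
$.plan[0]: bad value
```

```bash
cat >> h.py <<'E'
from scipy.spatial.transform import Rotation as Ro
def rot(s): w,x,y,z=s['ee_rot']; return Ro.from_quat([x,y,z,w])
def to(P):
    s=manip.get_state(); R=rot(s).as_matrix(); return R.T@(np.array(P)-s['position'])
def st():
    s=manip.get_state(); R=rot(s).as_matrix()
    print('t %.2f'%s['clock'],'p',s['position'].round(4),'yaw %.1f'%np.degrees(np.arctan2(R[1,0],R[0,0])),'tz',R[:,2].round(3),'F',s['contact_force'].round(2),'M',s['moment'].round(3),'w %.4f'%s['width'],'q',s['qpos'].round(2)); return s
E
python3 - <<'E'
from h import *
st(); save('wrist','w1.png')
o,d=ray('wrist',(320,200));print(o,d/np.linalg.norm(d))
for q in manip.masks_of('bottle_mid','wrist')[:2]:print(q['p'],q['extent'])
print(to([.4896,-.307,.2]),proj('wrist',[[.4896,-.307,.128],[.4896,-.307,0]]))
E
```

```text
t 1.15 p [ 0.2464 -0.5196  0.2564] yaw -64.6 tz [ 0. -0. -1.] F [-0.79 -0.1   0.53] M [-0.03   0.004  0.023] w 0.0856 q [-1.25  0.28  1.5   0.    1.36 -0.12]
[ 0.31652672 -0.48653734  0.37318493] [-0.27336437 -0.13499435 -0.95239091]
[-0.08785262 -0.31084636  0.0563033 ] [[ 156.6430226  -344.19243939]
 [ 225.7456147  -152.78549009]]
```

View pics/w1.png

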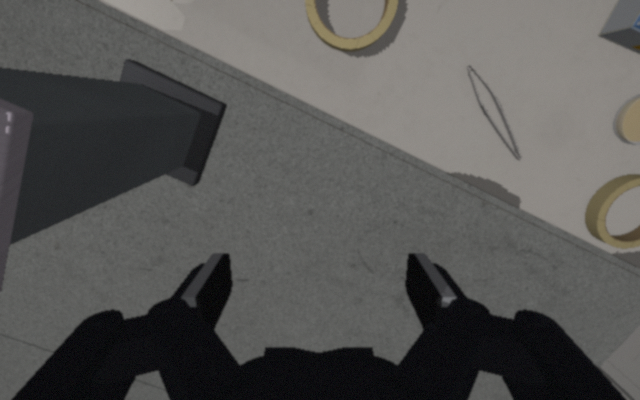

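The call was refused because every row needs all its fields. The wrist picture only shows the start view: open fingers at (215,290) and (425,290), and tape at the top.

Request:
send_rows --plan '[{"linear": [-0.008, -0.023, -0.002], "delta_rot": [0, 0, 0], "fingers": 0.085}, {"linear": [-0.008, -0.023, -0.002], "delta_rot": [0, 0, 0], "fingers": 0.085}, {"linear": [-0.008, -0.023, -0.002], "delta_rot": [0, 0, 0], "fingers": 0.085}, {"linear": [-0.008, -0.023, -0.002], "delta_rot": [0, 0, 0], "fingers": 0.085}, {"linear": [-0.008, -0.023, -0.002], "delta_rot": [0, 0, 0], "fingers": 0.085}, {"linear": [-0.008, -0.023, -0.002], "delta_rot": [0, 0, 0], "fingers": 0.085}, {"linear": [-0.008, -0.023, -0.002], "delta_rot": [0, 0, 0], "fingers": 0.085}, {"linear": [-0.008, -0.023, -0.002], "delta_rot": [0, 0, 0], "fingers": 0.085}, {"linear": [-0.008, -0.023, -0.002], "delta_rot": [0, 0, 0], "fingers": 0.085}, {"linear": [-0.008, -0.023, -0.002], "delta_rot": [0, 0, 0], "fingers": 0.085}, {"linear": [-0.008, -0.023, -0.002], "delta_rot": [0, 0, 0], "fingers": 0.085}, {"linear": [0, 0, 0], "delta_rot": [0, 0, 0], "fingers": 0.085}]'

```text
clock: 2.25
position: [0.4449, -0.3257, 0.2784]
ee_rot: [0.0, 0.843, -0.537, 0.001]
contact_force: [0.8, -0.7, -1.2]
width: 0.0848
```

Run:
```python
from h import *
st(); im=save('wrist','w2.png')
for q in manip.masks_of('bottle_mid','wrist')[:2]:print(q['p'],q['extent'])
print(to([.4896,-.307,.2]),proj('wrist',[[.4896,-.307,.128],[.4896,-.307,0]]))
```

```text
t 2.25 p [ 0.4449 -0.3257  0.2784] yaw -65.0 tz [ 0.001 -0.001 -1.   ] F [ 0.76 -0.72 -1.23] M [-0.037  0.007  0.035] w 0.0848 q [-0.76  0.23  1.52  0.    1.4   0.38]
0.8 [294.7, 105.6, 348.9, 161.8]
[ 0.00060771 -0.05180174  0.07788899] [[318.77716776 134.69413845]
 [318.47132345 124.64547145]]
```

View pics/w2.png

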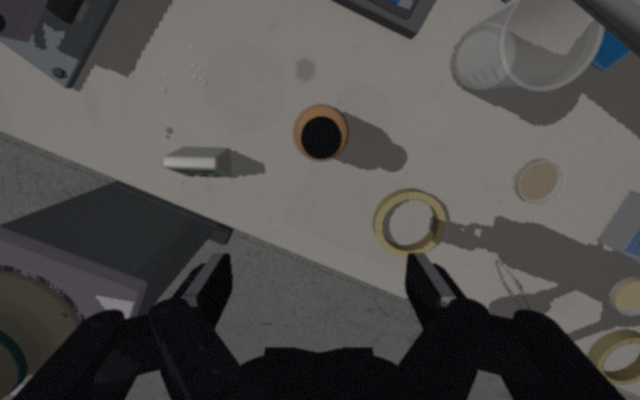

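The bottle's cap is centred at (322,138) and its body at (321,133). The tape is at (410,222) and the timer at (195,162), both clear of the bottle.

Run:
```python
from h import *
a=onz('wrist',(322,138),.128);b=onz('wrist',(321.6,132.5),.08);print(a,b)
print(to([a[0],a[1],.128-.012+.006]))
p1=onz('top',(259.2,168.3),.014);p2=onz('top',(243.8,206.9),.085);print(p1,p2,np.linalg.norm((p1-p2)[:2]),np.degrees(np.arctan2(*(p1-p2)[[1,0]])))
f=lambda x,y,z:onz('top',(195+x/6,135+y/5.4),z)
for q in[((200,55),(100,372)),((540,138),(440,458))]:
  u=f(*q[0],.105);v=f(*q[1],.105);print('jaw',u,v,np.degrees(np.arctan2(*(u-v)[[1,0]])),np.linalg.norm(u-v))
for c in[(62,410),(530,528),(635,163),(185,50)]:print('plate',f(*c,.012))
```

```text
[ 0.48820597 -0.31075888  0.128     ] [ 0.48859527 -0.31082673  0.08      ]
[ 0.00326208 -0.04918539  0.15590298]
[0.60118002 0.06585661 0.014     ] [0.47718862 0.09518591 0.085     ] 0.1274130063848568 -13.308306431236966
jaw [0.65296697 0.14169782 0.105     ] [0.48296121 0.18283585 0.105     ] -13.602965497836701 0.1749122537483065
jaw [ 0.61212145 -0.02241009  0.105     ] [0.44125212 0.02020406 0.105     ] -14.003673492684838 0.17610307412662635
plate [0.46488623 0.22848076 0.012     ]
plate [ 0.40281547 -0.01465588  0.012     ]
plate [ 0.61420561 -0.06333776  0.012     ]
plate [0.67483661 0.17293885 0.012     ]
```

Request:
send_rows --plan '[{"linear": [0.001, -0.017, 0.005], "delta_rot": [0, 0, 0], "fingers": 0.085}, {"linear": [0.001, -0.016, 0.015], "delta_rot": [0, 0, 0], "fingers": 0.085}, {"linear": [0.001, -0.016, 0.016], "delta_rot": [0, 0, 0], "fingers": 0.085}, {"linear": [0, 0, 0.025], "delta_rot": [0, 0, 0], "fingers": 0.085}, {"linear": [0, 0, 0.025], "delta_rot": [0, 0, 0], "fingers": 0.085}, {"linear": [0, 0, 0.025], "delta_rot": [0, 0, 0], "fingers": 0.085}, {"linear": [0, 0, 0.025], "delta_rot": [0, 0, 0], "fingers": 0.085}, {"linear": [0, 0, 0.02], "delta_rot": [0, 0, 0], "fingers": 0.07}, {"linear": [0, 0, 0], "delta_rot": [0, 0, 0], "fingers": 0.05}, {"linear": [0, 0, 0], "delta_rot": [0, 0, 0], "fingers": 0.02}, {"linear": [0, 0, 0], "delta_rot": [0, 0, 0], "fingers": 0.02}, {"linear": [0, 0, 0], "delta_rot": [0, 0, 0], "fingers": 0.02}]' --force 60

```text
clock: 3.35
position: [0.481, -0.3218, 0.1193]
ee_rot: [0.005, 0.84, -0.543, -0.0]
contact_force: [-0.1, -0.0, -2.6]
width: 0.0368
```

```bash
python3 -c "
from h import *
st()"
```

```text
t 3.35 p [ 0.481  -0.3218  0.1193] yaw -65.8 tz [-0.006 -0.009 -1.   ] F [-0.13 -0.01 -2.63] M [-0.005 -0.037 -0.016] w 0.0368 q [-0.7   0.39  1.7  -0.01  1.05  0.45]
```

Request:
send_rows --plan '[{"linear": [0, 0, 0], "delta_rot": [0, 0, 0], "fingers": 0.065}, {"linear": [0, 0, 0], "delta_rot": [0, 0, 0], "fingers": 0.065}, {"linear": [-0.003, -0.004, 0], "delta_rot": [0, 0, 0], "fingers": 0.065}, {"linear": [-0.002, -0.004, 0], "delta_rot": [0, 0, 0], "fingers": 0.065}, {"linear": [-0.002, -0.003, 0], "delta_rot": [0, 0, 0], "fingers": 0.065}]'

```text
clock: 3.77
position: [0.4905, -0.3148, 0.1243]
ee_rot: [0.007, 0.839, -0.544, 0.006]
contact_force: [-0.5, 0.4, -0.4]
width: 0.0652
```

Run:
```python
from h import *
st(); save('wrist','w3.png')
for q in manip.masks_of('bottle_mid','wrist')[:2]:print(q['p'],q['extent'])
print(to([.4882,-.3108,.122]),proj('wrist',[[.4882,-.3108,.128]]))
cv2.imwrite('pics/w3z.png',cv2.imread('pics/w3.png')[60:400,120:520])
```

```text
t 3.77 p [ 0.4905 -0.3148  0.1243] yaw -65.9 tz [ 0.002 -0.018 -1.   ] F [-0.45  0.42 -0.44] M [ 0.021 -0.031 -0.047] w 0.0652 q [-0.68  0.38  1.69 -0.01  1.05  0.48]
0.96 [269.1, 166.0, 368.9, 319.0]
[-0.00409148  0.00060949  0.00196618] [[309.06565665 291.81233655]]
```

View pics/w3z.png

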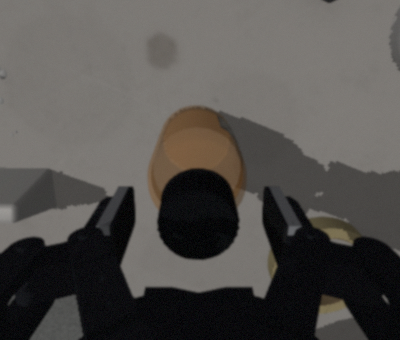

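The cap shows at full-frame pixel (319,281) between the open fingers, and it is upright.

Run:
```python
from h import *
for v in (278,282,286): 
  a=onz('wrist',(319,v),.128);print(a,to([a[0],a[1],.124]))
R=rot(manip.get_state()).as_matrix();p=manip.get_state()['position']
print(proj('wrist',[p+R@[0,0,.006]]))
g=proj('wrist',[onz('wrist',(319,v),.128)+[.018*np.cos(t),.018*np.sin(t),0] for v in (282,) for t in np.arange(0,6.3,.1)]);print(g.min(0),g.max(0))
```

```text
[ 0.49624625 -0.31195404  0.128     ] [ 2.80424452e-04 -6.25245404e-03 -2.09490177e-06]
[ 0.49443644 -0.31276317  0.128     ] [ 2.79690516e-04 -4.27004061e-03  9.07610323e-06]
[ 0.49260955 -0.31357993  0.128     ] [ 2.78949652e-04 -2.26891036e-03  2.03525785e-05]
[[318.23308577 277.82944332]]
[277.24545513 244.2494266 ] [360.61964269 316.64050389]
```

Request:
send_rows --plan '[{"linear": [0, -0.004, 0.001], "delta_rot": [0.3, -1, 0], "fingers": 0.065}, {"linear": [0, 0, 0], "delta_rot": [0, 0, 0], "fingers": 0.045}, {"linear": [0, 0, 0], "delta_rot": [0, 0, 0], "fingers": 0.02}, {"linear": [0, 0, 0], "delta_rot": [0, 0, 0], "fingers": 0.02}, {"linear": [0, 0, 0], "delta_rot": [0, 0, 0], "fingers": 0.02}, {"linear": [0, 0, 0], "delta_rot": [0, 0, 0], "fingers": 0.02}]' --force 60

```text
clock: 4.37
position: [0.4948, -0.3117, 0.1235]
ee_rot: [-0.001, 0.839, -0.543, -0.002]
contact_force: [0.4, -0.8, 1.0]
width: 0.0333
```

```bash
cat >> h.py <<'E'
XC=np.array([.971,-.2385,0]);YC=np.array([.2385,.971,0])
E
python3 - <<'E'
from h import *
s=st(); p=s['position']; R=rot(s).as_matrix()
# rows to point above near clamp seat short on view
print('lift then', to([.601,.066,p[2]+.13]))
E
```

```text
t 4.37 p [ 0.4948 -0.3117  0.1235] yaw -65.8 tz [-0.002  0.004 -1.   ] F [ 0.37 -0.83  1.01] M [0.096 0.033 0.01 ] w 0.0333 q [-0.68  0.39  1.68  0.    1.07  0.47]
lift then [-0.30168854 -0.25151056 -0.12868642]
```

Request:
send_rows --plan '[{"linear": [0, 0, -0.015], "delta_rot": [0, 0, 0], "fingers": 0.02}, {"linear": [0, 0, -0.03], "delta_rot": [0, 0, 0], "fingers": 0.02}, {"linear": [0, 0, -0.03], "delta_rot": [0, 0, 0], "fingers": 0.02}, {"linear": [0, 0, -0.03], "delta_rot": [0, 0, 0], "fingers": 0.02}, {"linear": [0, 0, -0.03], "delta_rot": [0, 0, 0], "fingers": 0.02}, {"linear": [0, 0, -0.015], "delta_rot": [0, 0, 5], "fingers": 0.02}, {"linear": [0, 0, 0], "delta_rot": [0, 0, 6.6], "fingers": 0.02}, {"linear": [0, 0, 0], "delta_rot": [0, 0, 6.6], "fingers": 0.02}, {"linear": [0, 0, 0], "delta_rot": [0, 0, 6.6], "fingers": 0.02}, {"linear": [0, 0, 0], "delta_rot": [0, 0, 6.6], "fingers": 0.02}, {"linear": [0, 0, 0], "delta_rot": [0, 0, 6.6], "fingers": 0.02}, {"linear": [0, 0, 0], "delta_rot": [0, 0, 0], "fingers": 0.02}]'

```text
clock: 5.37
position: [0.4911, -0.3117, 0.2703]
ee_rot: [-0.003, -0.603, 0.797, 0.01]
contact_force: [-0.7, -0.9, -2.3]
width: 0.0333
```

Run:
```python
from h import *
s=st(); print(to([.514,.0875,.28]))
```

```text
t 5.37 p [ 0.4911 -0.3117  0.2703] yaw -105.8 tz [-0.016  0.013 -1.   ] F [-0.73 -0.87 -2.34] M [-0.011 -0.035 -0.022] w 0.0333 q [-0.68  0.29  1.45 -0.    1.42  1.16]
[-0.39042976  0.08652192 -0.00482133]
```

Request:
send_rows --plan '[{"linear": [-0.018, 0.004, 0], "delta_rot": [1, 0.5, -2], "fingers": 0.02}, {"linear": [-0.035, 0.008, 0], "delta_rot": [0, 0, 0], "fingers": 0.02}, {"linear": [-0.035, 0.008, 0], "delta_rot": [0, 0, 0], "fingers": 0.02}, {"linear": [-0.035, 0.008, 0], "delta_rot": [0, 0, 0], "fingers": 0.02}, {"linear": [-0.035, 0.008, 0], "delta_rot": [0, 0, 0], "fingers": 0.02}, {"linear": [-0.035, 0.008, 0], "delta_rot": [0, 0, 0], "fingers": 0.02}, {"linear": [-0.035, 0.008, 0], "delta_rot": [0, 0, 0], "fingers": 0.02}, {"linear": [-0.035, 0.008, 0], "delta_rot": [0, 0, 0], "fingers": 0.02}, {"linear": [-0.035, 0.008, 0], "delta_rot": [0, 0, 0], "fingers": 0.02}, {"linear": [-0.035, 0.008, 0], "delta_rot": [0, 0, 0], "fingers": 0.02}, {"linear": [-0.035, 0.008, 0], "delta_rot": [0, 0, 0], "fingers": 0.02}, {"linear": [-0.02, 0.004, 0], "delta_rot": [0, 0, 0], "fingers": 0.02}]'

```text
clock: 6.37
position: [0.4891, 0.0956, 0.2598]
ee_rot: [-0.005, -0.628, 0.778, 0.003]
contact_force: [0.7, -0.4, -2.7]
width: 0.0334
```

Request:
send_rows --plan '[{"linear": [0, 0, 0], "delta_rot": [0, 0, 0], "fingers": 0.02}]'

```text
clock: 6.45
position: [0.4884, 0.0996, 0.2593]
ee_rot: [-0.004, -0.631, 0.776, 0.005]
contact_force: [0.4, -1.0, -3.4]
width: 0.0329
```

Run:
```python
from h import *
st(); save('wrist','w4.png')
S=np.array([.601,.066,.014])
A=S-.13*XC+[0,0,.071]
print(proj('wrist',[S,A,S+.034*XC,S-.034*XC,S+.034*YC,S-.034*YC]).round(1).tolist())
```

```text
t 6.45 p [0.4884 0.0996 0.2593] yaw -101.8 tz [-0.012  0.002 -1.   ] F [ 0.39 -1.02 -3.39] M [-0.054 -0.02   0.015] w 0.0329 q [0.06 0.16 1.65 0.   1.34 1.84]
[[325.6, 63.6], [322.1, 195.4], [327.0, 28.8], [324.4, 96.1], [294.8, 62.4], [356.4, 64.7]]
```

View pics/w4.png

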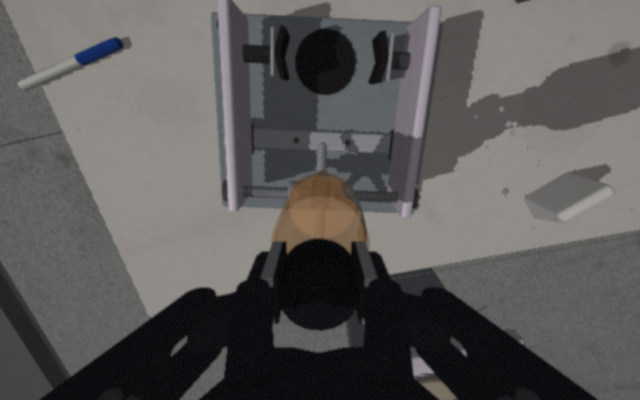

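The seat shows at (326,62), within a pixel or two of the prediction. The turnbuckle is under the held bottle, the left pad face is near x=287 and the right one near x=374.

Run:
```python
from h import *
s=st(); p=s['position'];R=rot(s).as_matrix()
for dy in(-.004,-.002,0,.002,.004):
  c=p+R@[0,dy,-.0045]
  print(dy,proj('wrist',[c+.018*R[:,1],c-.018*R[:,1]]).round(1).tolist())
im=cv2.imread('pics/w4.png')
print([im[v,320].tolist() for v in range(318,336,2)],[im[v,320].tolist() for v in range(232,256,3)])
print(to([.602,.066,.259]))
```

```text
t 6.50 p [0.4883 0.098  0.2591] yaw -101.8 tz [-0.013  0.    -1.   ] F [ 0.11 -0.34 -2.63] M [ 0.005 -0.003 -0.034] w 0.0338 q [0.06 0.16 1.65 0.   1.34 1.83]
-0.004 [[319.3, 317.9], [319.3, 245.1]]
-0.002 [[319.3, 321.6], [319.3, 249.5]]
0 [[319.3, 325.3], [319.3, 253.9]]
0.002 [[319.3, 329.0], [319.3, 258.1]]
0.004 [[319.3, 332.6], [319.3, 262.4]]
[[23, 18, 19], [16, 15, 13], [20, 17, 12], [20, 19, 17], [18, 17, 16], [20, 16, 16], [51, 51, 51], [92, 95, 93], [93, 96, 94]] [[77, 105, 133], [77, 105, 132], [50, 66, 80], [9, 10, 6], [13, 11, 12], [8, 7, 10], [1, 2, 1], [11, 8, 7]]
[ 0.00808349 -0.11786592 -0.00134128]
```

Request:
send_rows --plan '[{"linear": [0.002, -0.015, 0], "delta_rot": [0.7, 0, 2], "fingers": 0.02}, {"linear": [0.001, -0.03, 0], "delta_rot": [0, 0, 0], "fingers": 0.02}, {"linear": [0.001, -0.03, 0], "delta_rot": [0, 0, 0], "fingers": 0.02}, {"linear": [0.001, -0.03, 0], "delta_rot": [0, 0, 0], "fingers": 0.02}, {"linear": [0.001, -0.015, 0], "delta_rot": [0, 0, 0], "fingers": 0.02}, {"linear": [0, 0, 0], "delta_rot": [0, 0, 0], "fingers": 0.02}, {"linear": [0, 0, 0], "delta_rot": [0, 0, 0], "fingers": 0.02}]'

```text
clock: 7.08
position: [0.6115, 0.0517, 0.2553]
ee_rot: [-0.003, -0.615, 0.788, -0.004]
contact_force: [-0.3, 0.4, -3.2]
width: 0.0338
```

Run:
```python
from h import *
st();print(to(np.array([.602,.066,.1385])+.002*XC))
```

```text
t 7.08 p [0.6115 0.0517 0.2553] yaw -104.1 tz [ 0.    -0.011 -1.   ] F [-0.26  0.37 -3.16] M [ 0.059  0.002 -0.016] w 0.0338 q [-0.02  0.34  1.42 -0.01  1.39  1.8 ]
[-0.01274755  0.01107878  0.11659158]
```

Request:
send_rows --plan '[{"linear": [-0.006, 0.005, 0], "delta_rot": [-0.1, -0.6, 0], "fingers": 0.02}, {"linear": [-0.006, 0.005, 0.01], "delta_rot": [0, 0, 0], "fingers": 0.02}, {"linear": [0, 0, 0.02], "delta_rot": [0, 0, 0], "fingers": 0.02}, {"linear": [0, 0, 0.02], "delta_rot": [0, 0, 0], "fingers": 0.02}, {"linear": [0, 0, 0.015], "delta_rot": [0, 0, 0], "fingers": 0.02}, {"linear": [0, 0, 0], "delta_rot": [0, 0, 0], "fingers": 0.02}]'

```text
clock: 7.58
position: [0.5991, 0.0648, 0.189]
ee_rot: [0.001, -0.613, 0.79, 0.001]
contact_force: [-0.9, -0.2, -3.0]
width: 0.0333
```

Run:
```python
from h import *
st();print(to(np.array([.602,.066,.1385])+.002*XC))
```

```text
t 7.58 p [0.5991 0.0648 0.189 ] yaw -104.4 tz [-0.     0.003 -1.   ] F [-0.92 -0.17 -3.  ] M [-0.022  0.092  0.044] w 0.0333 q [-0.01  0.36  1.55  0.    1.23  1.81]
[-0.00180792 -0.00453835  0.05053529]
```

Request:
send_rows --plan '[{"linear": [-0.001, -0.003, 0.01], "delta_rot": [0, 0, -0.5], "fingers": 0.02}, {"linear": [-0.001, -0.002, 0.015], "delta_rot": [0, 0, 0], "fingers": 0.02}, {"linear": [0, 0, 0.012], "delta_rot": [0, 0, 0], "fingers": 0.02}, {"linear": [0, 0, 0.007], "delta_rot": [0, 0, 0], "fingers": 0.02}, {"linear": [0, 0, 0], "delta_rot": [0, 0, 0], "fingers": 0.02}]'

```text
clock: 8.0
position: [0.6033, 0.0667, 0.1465]
ee_rot: [0.003, -0.618, 0.787, 0.0]
contact_force: [-0.1, -0.7, -2.6]
width: 0.0334
```

Run:
```python
from h import *
st();print(to(np.array([.602,.066,.1385])+.002*XC))
```

```text
t 8.00 p [0.6033 0.0667 0.1465] yaw -103.7 tz [ 0.004  0.004 -1.   ] F [-0.12 -0.74 -2.6 ] M [ 0.004  0.011 -0.02 ] w 0.0334 q [-0.01  0.4   1.6   0.    1.13  1.8 ]
[ 0.00101901 -0.00087191  0.00795133]
```

Request:
send_rows --plan '[{"linear": [0.0005, -0.001, 0.004], "delta_rot": [0.1, 0.2, 0], "fingers": 0.02}, {"linear": [0, 0, 0.003], "delta_rot": [0, 0, 0], "fingers": 0.02}, {"linear": [0, 0, 0.001], "delta_rot": [0, 0, 0], "fingers": 0.02}]'

```text
clock: 8.25
position: [0.6053, 0.0661, 0.1399]
ee_rot: [0.003, -0.618, 0.786, -0.002]
contact_force: [0.1, 0.1, -2.6]
width: 0.0333
```

Run:
```python
from h import *
st();print(to(np.array([.602,.066,.1385])+.002*XC))
```

```text
t 8.25 p [0.6053 0.0661 0.1399] yaw -103.7 tz [ 0.008  0.    -1.   ] F [ 0.13  0.05 -2.56] M [-0.031  0.    -0.017] w 0.0333 q [-0.01  0.41  1.61  0.    1.12  1.8 ]
[0.00083151 0.00117889 0.00139325]
```

Request:
send_rows --plan '[{"linear": [0, 0.001, 0.001], "delta_rot": [-0.1, 0, 0], "fingers": 0.02}, {"linear": [0, 0, 0.0015], "delta_rot": [0, 0, 0], "fingers": 0.02}, {"linear": [0, 0, 0.001], "delta_rot": [0, 0, 0], "fingers": 0.02}]'

```text
clock: 8.5
position: [0.6054, 0.0662, 0.1381]
ee_rot: [0.004, -0.618, 0.786, -0.003]
contact_force: [0.0, -1.3, 4.0]
width: 0.0334
```

Run:
```python
from h import *
st();print(to(np.array([.602,.066,.1385])+.002*XC))
```

```text
t 8.50 p [0.6054 0.0662 0.1381] yaw -103.7 tz [ 0.01  0.   -1.  ] F [ 0.03 -1.27  3.97] M [-0.062  0.383  0.025] w 0.0334 q [-0.01  0.41  1.61  0.    1.11  1.8 ]
[ 0.00102703  0.0012081  -0.00039215]
```

Request:
send_rows --plan '[{"linear": [0, 0, 0], "delta_rot": [0, 0, 0], "fingers": 0.06}, {"linear": [0, 0, 0], "delta_rot": [0, 0, 0], "fingers": 0.065}, {"linear": [0, 0, -0.01], "delta_rot": [0, 0, 0], "fingers": 0.065}, {"linear": [0, 0, -0.025], "delta_rot": [0, 0, 0], "fingers": 0.065}, {"linear": [0, 0, -0.025], "delta_rot": [0, 0, 0], "fingers": 0.065}, {"linear": [0, 0.015, -0.01], "delta_rot": [0, 0, 0], "fingers": 0.03}, {"linear": [0, 0.035, 0], "delta_rot": [0, 0, 0], "fingers": 0}, {"linear": [0, 0.035, 0], "delta_rot": [0, 0, 0], "fingers": 0}, {"linear": [0, 0.035, 0], "delta_rot": [0, 0, 0], "fingers": 0}, {"linear": [0, 0.035, 0], "delta_rot": [0, 0, 0], "fingers": 0}, {"linear": [0, 0.03, 0], "delta_rot": [0, 0, 0], "fingers": 0}, {"linear": [0, 0, 0], "delta_rot": [0, 0, 0], "fingers": 0}]' --force 60

```text
clock: 9.5
position: [0.4241, 0.111, 0.2169]
ee_rot: [0.012, -0.616, 0.787, -0.008]
contact_force: [-1.1, 0.1, 0.2]
width: 0.0001
```

```bash
cat >> h.py <<'E'
S0=np.array([.602,.066,0.]); A0=S0-.13*XC+[0,0,.085]
def loc():
    s=st(); R=rot(s).as_matrix(); d=s['position']-A0
    tip=d+.025*R[:,2]
    F=s['contact_force']; T=(s['moment']+np.cross(d,F))@YC
    print('TCP rel axis x %.1f y %.1f tip z %.1f mm | Fx %.2f Fz %.2f Tm %.3f T(FxL) %.3f'%(d@XC*1e3,d@YC*1e3,tip[2]*1e3,F@XC,F[2],T,np.cross(tip+[0,0,.003],F)@YC))
E
python3 - <<'E'
from h import *
loc();save('wrist','w5.png');save('top','t2.png')
q=manip.masks_of('bottle_mid','top')[:1]
for k in q:print(k['p'],k['extent'])
im=cv2.imread('pics/w5.png'); t=cv2.imread('pics/t2.png')[130:250,190:350]
cv2.imwrite('pics/c5.png',np.vstack([im[:,:],cv2.resize(t,(266,200))[:, :].copy() if 0 else np.hstack([cv2.resize(t,(267,200),interpolation=cv2.INTER_CUBIC),np.zeros((200,373,3),np.uint8)])]))
E
```

```text
t 9.50 p [0.4241 0.111  0.2169] yaw -103.9 tz [ 0.028  0.002 -1.   ] F [-1.11  0.09  0.16] M [ 0.049  0.053 -0.013] w 0.0001 q [ 0.1   0.08  1.86 -0.    1.17  1.91]
TCP rel axis x -53.5 y 1.2 tip z 106.9 mm | Fx -1.09 Fz 0.16 Tm -0.073 T(FxL) -0.112
0.82 [245.8, 157.0, 270.5, 177.7]
```

View pics/c5.png

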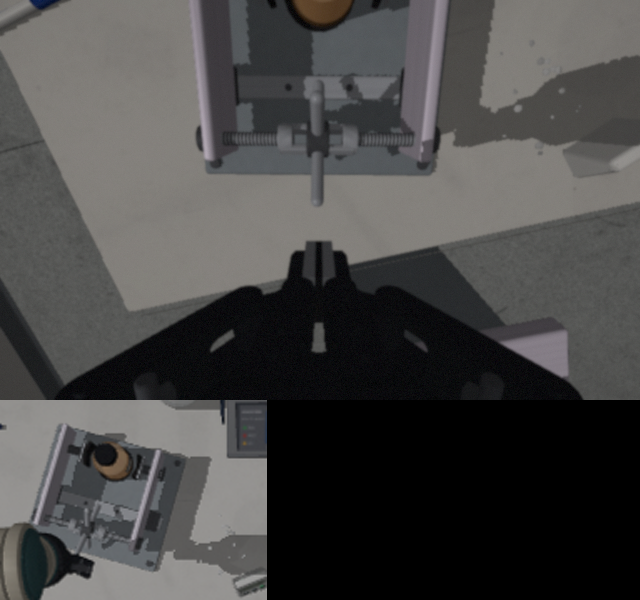

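The bottle stands upright on the seat, with its foot near (320,10) in the wrist view. The turnbuckle hub is at (317,139), the near spoke end at (317,203) and the far one at (317,83).

Run:
```python
from h import *
print(proj('wrist',[A0]))
for th in range(20,60,4):
    a=np.radians(th); f=lambda a:A0+.058*(np.sin(a)*XC+np.cos(a)*np.array([0,0,1]))
    print(th,proj('wrist',[f(a),f(a-np.pi/2),f(a+np.pi/2)]).round(0).tolist())
```

```text
[[323.00690027 149.12029794]]
20 [[323.0, 127.0], [323.0, 219.0], [323.0, 82.0]]
24 [[323.0, 121.0], [323.0, 219.0], [323.0, 84.0]]
28 [[323.0, 115.0], [323.0, 218.0], [323.0, 87.0]]
32 [[323.0, 110.0], [323.0, 217.0], [323.0, 90.0]]
36 [[323.0, 104.0], [323.0, 216.0], [323.0, 93.0]]
40 [[323.0, 99.0], [323.0, 214.0], [323.0, 96.0]]
44 [[323.0, 95.0], [323.0, 212.0], [323.0, 99.0]]
48 [[323.0, 91.0], [323.0, 209.0], [323.0, 102.0]]
52 [[323.0, 87.0], [323.0, 206.0], [323.0, 106.0]]
56 [[323.0, 84.0], [323.0, 203.0], [323.0, 110.0]]
```

Run:
```python
from h import *
loc();im=save('wrist','w6.png')
a=cv2.cvtColor(cv2.imread('pics/w5.png'),6)[:220,150:600].astype(np.float32);b=cv2.cvtColor(cv2.imread('pics/w6.png'),6)[:220,150:600].astype(np.float32)
print(cv2.phaseCorrelate(a,b));loc();print(proj('wrist',[A0]))
cv2.imwrite('pics/w6z.png',cv2.resize(cv2.imread('pics/w6.png')[0:230,180:460],None,fx=2.5,fy=2.5,interpolation=cv2.INTER_CUBIC))
```

```text
t 9.65 p [0.4314 0.1102 0.2178] yaw -103.9 tz [ 0.036  0.002 -0.999] F [-0.14  0.61  0.13] M [ 0.012 -0.013 -0.013] w -0.0001 q [ 0.09  0.09  1.85 -0.    1.17  1.91]
TCP rel axis x -46.2 y 2.2 tip z 107.8 mm | Fx -0.28 Fz 0.13 Tm -0.041 T(FxL) -0.025
((1.3249878809291715, 1.1157133188945494), 0.18878688844280478)
t 9.70 p [0.432  0.11   0.2175] yaw -104.0 tz [ 0.036  0.002 -0.999] F [0.68 0.57 0.19] M [ 0.007  0.025 -0.025] w -0.0005 q [ 0.09  0.09  1.85 -0.    1.17  1.91]
TCP rel axis x -45.6 y 2.2 tip z 107.5 mm | Fx 0.53 Fz 0.19 Tm 0.104 T(FxL) 0.067
[[322.96050061 149.88270871]]
```

View pics/w6z.png

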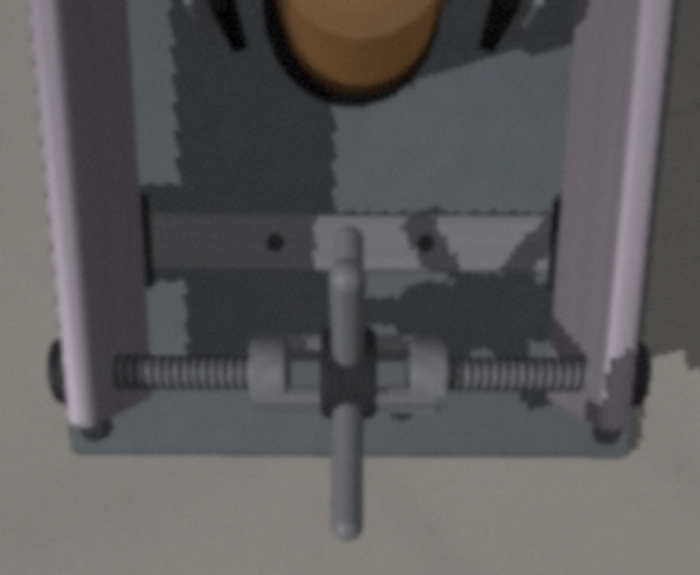

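Request:
send_rows --plan '[{"linear": [0, 0.015, 0], "delta_rot": [-2, 0.6, 0], "fingers": 0}, {"linear": [0, 0.014, 0], "delta_rot": [0, 0, 0], "fingers": 0}, {"linear": [0, 0, 0.01], "delta_rot": [0, 0, 0], "fingers": 0}, {"linear": [0, 0, 0.02], "delta_rot": [0, 0, 0], "fingers": 0}, {"linear": [0, 0, 0.015], "delta_rot": [0, 0, 0], "fingers": 0}, {"linear": [0, 0, 0], "delta_rot": [0, 0, 0], "fingers": 0}]'

```text
clock: 10.2
position: [0.4113, 0.1167, 0.1727]
ee_rot: [0.004, -0.614, 0.789, -0.003]
contact_force: [-0.1, 0.5, -0.5]
width: -0.0001
```

```bash
python3 -c "
from h import *
loc()"
```

```text
t 10.20 p [0.4113 0.1167 0.1727] yaw -104.2 tz [ 0.009  0.    -1.   ] F [-0.12  0.55 -0.55] M [0.014 0.065 0.015] w -0.0001 q [ 0.11  0.12  1.94 -0.    1.08  1.93]
TCP rel axis x -67.4 y 3.8 tip z 62.7 mm | Fx -0.24 Fz -0.55 Tm 0.008 T(FxL) -0.053
```

Request:
send_rows --plan '[{"linear": [0, 0.007, 0], "delta_rot": [-0.5, 0, 0], "fingers": 0}, {"linear": [0, 0, 0.012], "delta_rot": [0, 0, 0], "fingers": 0}, {"linear": [0, 0, 0.014], "delta_rot": [0, 0, 0], "fingers": 0}, {"linear": [0, 0, 0.006], "delta_rot": [0, 0, 0], "fingers": 0}, {"linear": [0, 0, 0], "delta_rot": [0, 0, 0], "fingers": 0}]'

```text
clock: 10.62
position: [0.4067, 0.119, 0.1425]
ee_rot: [0.003, -0.614, 0.789, 0.0]
contact_force: [0.1, -0.3, 0.4]
width: -0.0
```

```bash
python3 -c "
from h import *
loc()"
```

```text
t 10.62 p [0.4067 0.119  0.1425] yaw -104.3 tz [ 0.005  0.004 -1.   ] F [ 0.06 -0.35  0.36] M [-0.019  0.044 -0.027] w -0.0000 q [0.12 0.15 1.99 0.   1.   1.94]
TCP rel axis x -72.3 y 4.8 tip z 32.5 mm | Fx 0.14 Fz 0.36 Tm 0.072 T(FxL) 0.031
```

Request:
send_rows --plan '[{"linear": [0, -0.006, 0], "delta_rot": [0, 0, 0], "fingers": 0}, {"linear": [0, -0.006, 0], "delta_rot": [0, 0, 0], "fingers": 0}, {"linear": [0, -0.006, 0], "delta_rot": [0, 0, 0], "fingers": 0}, {"linear": [0, -0.006, 0], "delta_rot": [0, 0, 0], "fingers": 0}]'

```text
clock: 10.95
position: [0.4327, 0.113, 0.1453]
ee_rot: [0.005, -0.614, 0.789, -0.001]
contact_force: [0.1, 0.0, -0.7]
width: 0.0001
```

```bash
python3 -c "
from h import *
loc()"
```

```text
t 10.95 p [0.4327 0.113  0.1453] yaw -104.2 tz [ 0.008  0.004 -1.   ] F [ 0.06  0.01 -0.67] M [-0.001 -0.029 -0.029] w 0.0001 q [0.1  0.18 1.94 0.   1.01 1.91]
TCP rel axis x -45.7 y 5.2 tip z 35.3 mm | Fx 0.06 Fz -0.67 Tm -0.055 T(FxL) -0.028
```

Request:
send_rows --plan '[{"linear": [0, -0.006, 0], "delta_rot": [0, 0, 0], "fingers": 0}, {"linear": [0, -0.006, 0], "delta_rot": [0, 0, 0], "fingers": 0}]'

```text
clock: 11.12
position: [0.4469, 0.1096, 0.1464]
ee_rot: [0.006, -0.614, 0.789, -0.002]
contact_force: [0.4, 0.9, 0.3]
width: 0.0001
```

```bash
python3 -c "
from h import *
loc()"
```

```text
t 11.12 p [0.4469 0.1096 0.1464] yaw -104.2 tz [ 0.011  0.004 -1.   ] F [0.41 0.91 0.3 ] M [-0.015  0.036  0.031] w 0.0001 q [0.09 0.19 1.92 0.   1.02 1.9 ]
TCP rel axis x -31.0 y 5.3 tip z 36.4 mm | Fx 0.18 Fz 0.30 Tm 0.052 T(FxL) 0.016
```

Request:
send_rows --plan '[{"linear": [0, -0.006, 0], "delta_rot": [0, 0, 0], "fingers": 0}, {"linear": [0, -0.006, 0], "delta_rot": [0, 0, 0], "fingers": 0}]'

```text
clock: 11.28
position: [0.4605, 0.1062, 0.1467]
ee_rot: [0.006, -0.614, 0.789, -0.002]
contact_force: [0.6, 0.2, -0.5]
width: 0.0004
```

```bash
python3 -c "
from h import *
loc()"
```

```text
t 11.28 p [0.4605 0.1062 0.1467] yaw -104.3 tz [ 0.011  0.004 -1.   ] F [ 0.55  0.17 -0.54] M [-0.032  0.042  0.007] w 0.0004 q [0.08 0.21 1.89 0.   1.02 1.89]
TCP rel axis x -17.1 y 5.3 tip z 36.7 mm | Fx 0.49 Fz -0.54 Tm 0.055 T(FxL) 0.011
```

Request:
send_rows --plan '[{"linear": [0, 0.015, -0.004], "delta_rot": [-0.5, 0, 0], "fingers": 0}, {"linear": [0, 0.018, 0], "delta_rot": [0, 0, 0], "fingers": 0}, {"linear": [0, 0.018, 0], "delta_rot": [0, 0, 0], "fingers": 0}, {"linear": [0, 0.006, 0], "delta_rot": [0, 0, 0], "fingers": 0}, {"linear": [0, 0, 0.01], "delta_rot": [0, 0, 0], "fingers": 0}, {"linear": [0, 0, 0.009], "delta_rot": [0, 0, 0], "fingers": 0}, {"linear": [0, 0, 0], "delta_rot": [0, 0, 0], "fingers": 0}]'

```text
clock: 11.87
position: [0.404, 0.1206, 0.1315]
ee_rot: [0.003, -0.613, 0.79, 0.002]
contact_force: [-0.6, -0.3, -0.3]
width: 0.0
```

```bash
python3 -c "
from h import *
loc()"
```

```text
t 11.87 p [0.404  0.1206 0.1315] yaw -104.3 tz [ 0.003  0.007 -1.   ] F [-0.61 -0.32 -0.3 ] M [-0.011  0.016 -0.008] w 0.0000 q [0.12 0.16 2.01 0.01 0.97 1.94]
TCP rel axis x -75.3 y 5.8 tip z 21.5 mm | Fx -0.52 Fz -0.30 Tm -0.034 T(FxL) -0.035
```

Request:
send_rows --plan '[{"linear": [0, -0.006, 0.0005], "delta_rot": [0, 0, 0], "fingers": 0}, {"linear": [0, -0.006, 0.0005], "delta_rot": [0, 0, 0], "fingers": 0}, {"linear": [0, -0.006, 0.0005], "delta_rot": [0, 0, 0], "fingers": 0}]'

```text
clock: 12.12
position: [0.4199, 0.1162, 0.1296]
ee_rot: [0.001, -0.613, 0.79, 0.004]
contact_force: [-11.3, 2.5, 0.6]
width: -0.0001
```

```bash
python3 -c "
from h import *
loc()"
```

```text
t 12.12 p [0.4199 0.1162 0.1296] yaw -104.3 tz [-0.004  0.008 -1.   ] F [-11.27   2.5    0.65] M [ 0.589  1.951 -0.02 ] w -0.0001 q [0.1  0.19 1.98 0.01 0.98 1.92]
TCP rel axis x -58.9 y 5.3 tip z 19.6 mm | Fx -11.54 Fz 0.65 Tm 1.558 T(FxL) -0.223
```

Request:
send_rows --plan '[{"linear": [0, -0.006, 0], "delta_rot": [0, 0, 0], "fingers": 0}, {"linear": [0, -0.006, 0], "delta_rot": [0, 0, 0], "fingers": 0}]'

```text
clock: 12.28
position: [0.4195, 0.1148, 0.127]
ee_rot: [-0.01, -0.612, 0.791, 0.016]
contact_force: [-11.2, 5.1, 3.3]
width: 0.0004
```

```bash
python3 -c "
from h import *
loc()"
```

```text
t 12.28 p [0.4195 0.1148 0.127 ] yaw -104.5 tz [-0.036  0.012 -0.999] F [-11.18   5.11   3.34] M [0.805 1.701 0.051] w 0.0004 q [0.09 0.2  1.97 0.02 1.01 1.91]
TCP rel axis x -58.8 y 3.8 tip z 17.0 mm | Fx -12.07 Fz 3.34 Tm 1.534 T(FxL) -0.042
```

Request:
send_rows --plan '[{"linear": [0, -0.009, -0.002], "delta_rot": [0.8, 0, 0], "fingers": 0}, {"linear": [0, -0.009, -0.002], "delta_rot": [0.8, 0, 0], "fingers": 0}]'

```text
clock: 12.45
position: [0.4202, 0.1136, 0.1264]
ee_rot: [-0.016, -0.61, 0.792, 0.021]
contact_force: [-16.7, 10.2, 4.4]
width: -0.0003
```

```bash
python3 -c "
from h import *
loc()"
```

```text
t 12.45 p [0.4202 0.1136 0.1264] yaw -104.8 tz [-0.051  0.014 -0.999] F [-16.65  10.2    4.42] M [ 1.576  2.521 -0.024] w -0.0003 q [0.09 0.21 1.96 0.02 1.02 1.91]
TCP rel axis x -57.9 y 2.9 tip z 16.4 mm | Fx -18.60 Fz 4.42 Tm 2.309 T(FxL) -0.100
```

Request:
send_rows --plan '[{"linear": [0, -0.009, -0.002], "delta_rot": [0.8, 0, 0], "fingers": 0}, {"linear": [0, -0.009, -0.002], "delta_rot": [0.8, 0, 0], "fingers": 0}]'

```text
clock: 12.62
position: [0.4202, 0.1133, 0.1259]
ee_rot: [-0.021, -0.607, 0.794, 0.027]
contact_force: [-15.8, 8.0, 7.7]
width: -0.0001
```

```bash
python3 -c "
from h import *
loc()"
```

```text
t 12.62 p [0.4202 0.1133 0.1259] yaw -105.2 tz [-0.067  0.018 -0.998] F [-15.77   7.97   7.73] M [ 1.502  2.49  -0.013] w -0.0001 q [0.08 0.22 1.95 0.03 1.04 1.91]
TCP rel axis x -57.8 y 2.6 tip z 15.9 mm | Fx -17.21 Fz 7.73 Tm 2.519 T(FxL) 0.134
```

The finger was jammed on the end of the low near spoke: friction cancels the torque, with the force nearly radial. I'll push the far spoke (35°) on its arc instead.

Request:
send_rows --plan '[{"linear": [0, 0.012, 0], "delta_rot": [2, 0, -0.7], "fingers": 0}, {"linear": [0, 0.004, -0.02], "delta_rot": [2, 0, -0.7], "fingers": 0}, {"linear": [0, 0, -0.02], "delta_rot": [0, 0, 0], "fingers": 0}, {"linear": [0, -0.02, 0], "delta_rot": [0, 0, 0], "fingers": 0}, {"linear": [0, -0.03, 0], "delta_rot": [0, 0, 0], "fingers": 0}, {"linear": [0, -0.015, 0], "delta_rot": [0, 0, 0], "fingers": 0}, {"linear": [0, 0, 0], "delta_rot": [0, 0, 0], "fingers": 0}]'

```text
clock: 13.2
position: [0.4716, 0.1011, 0.1677]
ee_rot: [-0.001, -0.617, 0.787, 0.001]
contact_force: [0.2, -0.3, -0.2]
width: 0.0
```

```bash
python3 -c "
from h import *
loc()"
```

```text
t 13.20 p [0.4716 0.1011 0.1677] yaw -103.7 tz [-0.003  0.001 -1.   ] F [ 0.17 -0.27 -0.19] M [ 0.018  0.023 -0.037] w 0.0000 q [0.07 0.21 1.83 0.   1.1  1.88]
TCP rel axis x -5.0 y 2.9 tip z 57.7 mm | Fx 0.23 Fz -0.19 Tm 0.045 T(FxL) 0.013
```

Request:
send_rows --plan '[{"linear": [0, 0, 0.01], "delta_rot": [0, 0, 0], "fingers": 0}, {"linear": [0, 0, 0.012], "delta_rot": [0, 0, 0], "fingers": 0}, {"linear": [0, 0, 0.003], "delta_rot": [0, 0, 0], "fingers": 0}, {"linear": [0, -0.006, 0], "delta_rot": [0, 0, 0], "fingers": 0}, {"linear": [0, -0.006, 0], "delta_rot": [0, 0, 0], "fingers": 0}]'

```text
clock: 13.62
position: [0.4848, 0.0975, 0.1424]
ee_rot: [-0.001, -0.617, 0.787, 0.002]
contact_force: [-3.3, 1.1, 1.1]
width: -0.0001
```

```bash
python3 -c "
from h import *
loc()"
```

```text
t 13.62 p [0.4848 0.0975 0.1424] yaw -103.9 tz [-0.004  0.001 -1.   ] F [-3.26  1.14  1.1 ] M [0.324 1.125 0.005] w -0.0001 q [0.06 0.25 1.85 0.   1.05 1.87]
TCP rel axis x 8.7 y 2.6 tip z 32.4 mm | Fx -3.44 Fz 1.10 Tm 0.963 T(FxL) -0.131
```

Request:
send_rows --plan '[{"linear": [0, -0.007, 0.002], "delta_rot": [0.4, 0, 0], "fingers": 0}, {"linear": [0, -0.007, 0.003], "delta_rot": [0.4, 0, 0], "fingers": 0}]'

```text
clock: 13.78
position: [0.4917, 0.0957, 0.1371]
ee_rot: [-0.002, -0.616, 0.788, 0.003]
contact_force: [-7.3, 3.3, 6.7]
width: -0.0001
```

```bash
python3 -c "
from h import *
loc()"
```

```text
t 13.78 p [0.4917 0.0957 0.1371] yaw -104.0 tz [-0.007  0.002 -1.   ] F [-7.26  3.33  6.69] M [0.485 1.262 0.011] w -0.0001 q [0.05 0.27 1.84 0.   1.04 1.87]
TCP rel axis x 15.8 y 2.6 tip z 27.1 mm | Fx -7.85 Fz 6.69 Tm 0.827 T(FxL) -0.341
```

```bash
cat >> h.py <<'E'
def tq(lab=''):
    s=manip.get_state(); R=rot(s).as_matrix(); d=s['position']-A0; F=s['contact_force']
    c=d+.025*R[:,2]-.011*R[:,1]; x,z=c@XC,c[2]; a=np.degrees(np.arctan2(x,z)); r=np.hypot(x,z)
    th=a+np.degrees(np.arcsin(.005/r)) if x>0 else np.nan
    fx,fz=F@XC,F[2]
    # spoke-end contact (theta<0)
    e=np.degrees(np.arcsin(np.clip((x+.005)/.058,-1,1)))
    ze=.058*np.cos(np.radians(e))
    print(lab,'t %.2f corner x %.1f z %.1f y %.1f r %.1f | th_tip %.1f T_tip %.3f | th_end %.1f T_end %.3f | Fx %.1f Fy %.1f Fz %.1f tilt %s yaw %.1f'%(s['clock'],x*1e3,z*1e3,d@YC*1e3,r*1e3,th,-z*fx+x*fz,e,-ze*fx+x*fz,fx,F@YC,fz,(R[:,2]@np.c_[XC,YC]).round(3),np.degrees(np.arctan2(R[1,0],R[0,0]))))
E
python3 -c "
from h import *
tq()"
```

```text
t 13.78 corner x 26.6 z 27.0 y 2.6 r 37.9 | th_tip 52.1 T_tip 0.390 | th_end 33.0 T_end 0.560 | Fx -7.8 Fy 1.5 Fz 6.7 tilt [-0.008 -0.   ] yaw -104.0
```

Request:
send_rows --plan '[{"linear": [0, -0.006, 0.004], "delta_rot": [0.3, 0, 0], "fingers": 0}, {"linear": [0, -0.006, 0.004], "delta_rot": [0.3, 0, 0], "fingers": 0}]'

```text
clock: 13.95
position: [0.4981, 0.0941, 0.1298]
ee_rot: [-0.003, -0.616, 0.788, 0.004]
contact_force: [-7.9, 2.6, 7.1]
width: -0.0001
```

```bash
python3 -c "
from h import *
tq()"
```

```text
t 13.95 corner x 33.1 z 19.7 y 2.5 r 38.6 | th_tip 66.7 T_tip 0.398 | th_end 41.1 T_end 0.596 | Fx -8.3 Fy 0.6 Fz 7.1 tilt [-0.01 -0.  ] yaw -104.0
```

Request:
send_rows --plan '[{"linear": [0, 0.004, -0.012], "delta_rot": [0.3, 0, 0], "fingers": 0}, {"linear": [0, 0.004, -0.018], "delta_rot": [0, 0, 0], "fingers": 0}, {"linear": [0, 0.004, -0.018], "delta_rot": [0, 0, 0], "fingers": 0}, {"linear": [0, 0.025, 0], "delta_rot": [0, 0, 0], "fingers": 0}, {"linear": [0, 0.025, 0], "delta_rot": [0, 0, 0], "fingers": 0}, {"linear": [0, 0.01, 0], "delta_rot": [0, 0, 0], "fingers": 0}, {"linear": [0, 0, 0], "delta_rot": [0, 0, 0], "fingers": 0}]'

```text
clock: 14.53
position: [0.4317, 0.1115, 0.183]
ee_rot: [0.001, -0.615, 0.788, 0.0]
contact_force: [0.1, 0.7, -0.9]
width: 0.0002
```

```bash
python3 -c "
from h import *
tq()"
```

```text
t 14.53 corner x -35.2 z 73.0 y 3.6 r 81.0 | th_tip nan T_tip 0.038 | th_end -31.4 T_end 0.036 | Fx -0.1 Fy 0.7 Fz -0.9 tilt [0.001 0.001] yaw -104.1
```

Request:
send_rows --plan '[{"linear": [0, 0.006, 0.012], "delta_rot": [0, 0, 0], "fingers": 0}, {"linear": [0, 0, 0.016], "delta_rot": [0, 0, 0], "fingers": 0}, {"linear": [0, 0, 0.009], "delta_rot": [0, 0, 0], "fingers": 0}, {"linear": [0, -0.006, 0], "delta_rot": [0, 0, 0], "fingers": 0}, {"linear": [0, -0.006, 0], "delta_rot": [0, 0, 0], "fingers": 0}, {"linear": [0, -0.007, 0], "delta_rot": [0.3, 0, 0], "fingers": 0}]'

```text
clock: 15.03
position: [0.4424, 0.1091, 0.1462]
ee_rot: [-0.001, -0.615, 0.788, 0.003]
contact_force: [-12.4, 3.2, 7.8]
width: -0.0001
```

```bash
python3 -c "
from h import *
tq()"
```

```text
t 15.03 corner x -24.4 z 36.1 y 3.8 r 43.6 | th_tip nan T_tip 0.271 | th_end -19.6 T_end 0.508 | Fx -12.8 Fy 0.1 Fz 7.8 tilt [-0.006  0.001] yaw -104.1
```

Request:
send_rows --plan '[{"linear": [0, -0.008, -0.001], "delta_rot": [0.5, 0, 0], "fingers": 0}, {"linear": [0, -0.008, 0], "delta_rot": [0.5, 0, 0], "fingers": 0}]'

```text
clock: 15.2
position: [0.4508, 0.1064, 0.1466]
ee_rot: [-0.004, -0.614, 0.789, 0.004]
contact_force: [-9.6, 2.1, 7.7]
width: -0.0
```

```bash
python3 -c "
from h import *
tq()"
```

```text
t 15.20 corner x -15.7 z 36.4 y 3.1 r 39.7 | th_tip nan T_tip 0.236 | th_end -10.6 T_end 0.437 | Fx -9.8 Fy -0.3 Fz 7.7 tilt [-0.01  -0.001] yaw -104.2
```

Request:
send_rows --plan '[{"linear": [0, -0.008, 0], "delta_rot": [0.5, 0, 0], "fingers": 0}, {"linear": [0, -0.008, 0], "delta_rot": [0.5, 0, 0], "fingers": 0}]'

```text
clock: 15.37
position: [0.4612, 0.1035, 0.1465]
ee_rot: [-0.004, -0.614, 0.79, 0.003]
contact_force: [-9.2, 2.6, 8.0]
width: -0.0003
```

```bash
python3 -c "
from h import *
tq()"
```

```text
t 15.37 corner x -4.9 z 36.4 y 2.8 r 36.7 | th_tip nan T_tip 0.307 | th_end 0.1 T_end 0.512 | Fx -9.5 Fy 0.3 Fz 8.0 tilt [-0.009 -0.002] yaw -104.3
```

Request:
send_rows --plan '[{"linear": [0, -0.008, 0], "delta_rot": [0.3, 0, 0], "fingers": 0}, {"linear": [0, -0.008, 0.001], "delta_rot": [0.3, 0, 0], "fingers": 0}]'

```text
clock: 15.53
position: [0.4718, 0.1008, 0.1461]
ee_rot: [-0.005, -0.613, 0.79, 0.005]
contact_force: [-8.5, 1.9, 9.3]
width: 0.0001
```

```bash
python3 -c "
from h import *
tq()"
```

```text
t 15.53 corner x 5.9 z 35.9 y 2.7 r 36.4 | th_tip 17.2 T_tip 0.368 | th_end 10.8 T_end 0.551 | Fx -8.7 Fy -0.2 Fz 9.3 tilt [-0.015 -0.002] yaw -104.4
```

Request:
send_rows --plan '[{"linear": [0, -0.008, 0.001], "delta_rot": [0.3, 0, 0], "fingers": 0}, {"linear": [0, -0.007, 0.002], "delta_rot": [0.3, 0, 0], "fingers": 0}]'

```text
clock: 15.7
position: [0.4822, 0.098, 0.1435]
ee_rot: [-0.007, -0.612, 0.79, 0.007]
contact_force: [-7.7, 3.1, 6.3]
width: 0.0001
```

```bash
python3 -c "
from h import *
tq()"
```

```text
t 15.70 corner x 16.5 z 33.3 y 2.5 r 37.2 | th_tip 34.1 T_tip 0.376 | th_end 21.8 T_end 0.544 | Fx -8.2 Fy 1.2 Fz 6.3 tilt [-0.019 -0.003] yaw -104.5
```

Request:
send_rows --plan '[{"linear": [0, -0.007, 0.003], "delta_rot": [0.3, 0, 0], "fingers": 0}, {"linear": [0, -0.007, 0.003], "delta_rot": [0.3, 0, 0], "fingers": 0}]'

```text
clock: 15.87
position: [0.4916, 0.0957, 0.1377]
ee_rot: [-0.008, -0.612, 0.791, 0.008]
contact_force: [-9.8, 4.3, 4.6]
width: -0.0001
```

```bash
python3 -c "
from h import *
tq()"
```

```text
t 15.87 corner x 26.1 z 27.5 y 2.5 r 37.9 | th_tip 51.1 T_tip 0.411 | th_end 32.4 T_end 0.637 | Fx -10.5 Fy 1.8 Fz 4.6 tilt [-0.023 -0.003] yaw -104.5
```

Request:
send_rows --plan '[{"linear": [0, -0.006, 0.003], "delta_rot": [0.5, 0, 0], "fingers": 0}]'

```text
clock: 15.95
position: [0.4949, 0.0948, 0.1344]
ee_rot: [-0.008, -0.611, 0.791, 0.008]
contact_force: [-9.1, 3.8, 5.9]
width: 0.0002
```

```bash
python3 -c "
from h import *
tq()"
```

```text
t 15.95 corner x 29.5 z 24.1 y 2.5 r 38.1 | th_tip 58.2 T_tip 0.408 | th_end 36.5 T_end 0.626 | Fx -9.7 Fy 1.5 Fz 5.9 tilt [-0.023 -0.003] yaw -104.6
```

Request:
send_rows --plan '[{"linear": [0, -0.006, 0.004], "delta_rot": [0.5, 0, 0], "fingers": 0}]'

```text
clock: 16.03
position: [0.4981, 0.094, 0.1302]
ee_rot: [-0.008, -0.611, 0.792, 0.008]
contact_force: [-9.3, 3.8, 7.1]
width: -0.0004
```

```bash
python3 -c "
from h import *
tq()"
```

```text
t 16.03 corner x 32.8 z 20.0 y 2.5 r 38.4 | th_tip 66.1 T_tip 0.430 | th_end 40.7 T_end 0.669 | Fx -9.9 Fy 1.5 Fz 7.1 tilt [-0.023 -0.003] yaw -104.7
```

Request:
send_rows --plan '[{"linear": [0, 0.004, -0.012], "delta_rot": [0.7, 0, -0.4], "fingers": 0}, {"linear": [0, 0.004, -0.018], "delta_rot": [0.6, 0, -0.4], "fingers": 0}, {"linear": [0, 0.004, -0.018], "delta_rot": [0, 0, 0], "fingers": 0}, {"linear": [0, 0.025, 0], "delta_rot": [0, 0, 0], "fingers": 0}, {"linear": [0, 0.025, 0], "delta_rot": [0, 0, 0], "fingers": 0}, {"linear": [0, 0.012, 0], "delta_rot": [0, 0, 0], "fingers": 0}, {"linear": [0, 0, 0], "delta_rot": [0, 0, 0], "fingers": 0}, {"linear": [0, 0, 0], "delta_rot": [0, 0, 0], "fingers": 0}]'

```text
clock: 16.7
position: [0.4375, 0.1104, 0.1879]
ee_rot: [0.007, -0.617, 0.787, -0.008]
contact_force: [1.4, 0.6, -0.8]
width: -0.0001
```

Run:
```python
from h import *
tq();save('wrist','w7.png');save('top','t3.png')
im=cv2.imread('pics/w7.png'); t=cv2.imread('pics/t3.png')[135:245,195:325]
a=cv2.resize(im[0:230,180:460],(560,460));b=cv2.resize(t,(650,550),interpolation=cv2.INTER_CUBIC)[:340,:400]
cv2.imwrite('pics/c7.png',cv2.resize(t,None,fx=5,fy=5,interpolation=cv2.INTER_CUBIC));cv2.imwrite('pics/w7z.png',a)
th=lambda d:A0+.058*(np.sin(np.radians(d))*XC+np.cos(np.radians(d))*np.array([0,0,1]))
for d in(-32,-28,-24,-20,-16):print(d,((proj('wrist',[A0,th(d),th(d+90),th(d-90)])-[180,0])*2).round(0).tolist())
```

```text
t 16.70 corner x -28.8 z 78.1 y 3.9 r 83.3 | th_tip nan T_tip -0.071 | th_end -24.2 T_end -0.041 | Fx 1.2 Fy 0.9 Fz -0.8 tilt [0.021 0.001] yaw -103.8
-32 [[288.0, 320.0], [291.0, 446.0], [290.0, 172.0], [287.0, 420.0]]
-28 [[288.0, 320.0], [291.0, 437.0], [290.0, 165.0], [287.0, 427.0]]
-24 [[288.0, 320.0], [291.0, 428.0], [290.0, 160.0], [287.0, 434.0]]
-20 [[288.0, 320.0], [291.0, 417.0], [290.0, 156.0], [287.0, 440.0]]
-16 [[288.0, 320.0], [291.0, 406.0], [290.0, 153.0], [287.0, 446.0]]
```

View pics/w7z.png

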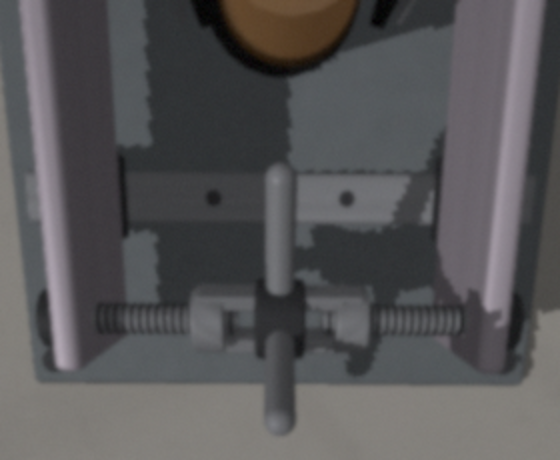

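The near spoke end is at (280,425) in the crop, about -24° as reckoned. The left pad has reached the bottle, and the right pad is still about 10 mm short.

Request:
send_rows --plan '[{"linear": [0, 0.01, 0.002], "delta_rot": [-1, 0, 0], "fingers": 0}, {"linear": [0, 0.002, 0.014], "delta_rot": [0, 0, 0], "fingers": 0}, {"linear": [0, 0, 0.016], "delta_rot": [0, 0, 0], "fingers": 0}, {"linear": [0, 0, 0.009], "delta_rot": [0, 0, 0], "fingers": 0}, {"linear": [0, 0, 0], "delta_rot": [0, 0, 0], "fingers": 0}]'

```text
clock: 17.22
position: [0.4295, 0.1128, 0.1446]
ee_rot: [0.001, -0.616, 0.788, -0.0]
contact_force: [-0.3, -0.2, 0.4]
width: 0.0002
```

```bash
python3 -c "
from h import *
tq()"
```

```text
t 17.22 corner x -37.7 z 34.6 y 4.3 r 51.2 | th_tip nan T_tip -0.007 | th_end -34.3 T_end -0.004 | Fx -0.2 Fy -0.2 Fz 0.4 tilt [0.002 0.001] yaw -104.0
```

Request:
send_rows --plan '[{"linear": [0, -0.007, -0.0005], "delta_rot": [0.3, 0, 0], "fingers": 0}, {"linear": [0, -0.008, -0.001], "delta_rot": [0.4, 0, 0], "fingers": 0}, {"linear": [0, -0.008, -0.001], "delta_rot": [0.4, 0, 0], "fingers": 0}, {"linear": [0, -0.008, -0.001], "delta_rot": [0.4, 0, 0], "fingers": 0}]'

```text
clock: 17.55
position: [0.4479, 0.1072, 0.1468]
ee_rot: [-0.002, -0.615, 0.789, 0.001]
contact_force: [-9.3, 3.8, 8.0]
width: 0.0002
```

```bash
python3 -c "
from h import *
tq()"
```

```text
t 17.55 corner x -18.6 z 36.7 y 3.2 r 41.2 | th_tip nan T_tip 0.216 | th_end -13.6 T_end 0.412 | Fx -10.0 Fy 1.5 Fz 8.0 tilt [-0.004 -0.002] yaw -104.1
```

Request:
send_rows --plan '[{"linear": [0, -0.008, 0], "delta_rot": [0.4, 0, 0], "fingers": 0}, {"linear": [0, -0.008, 0], "delta_rot": [0.4, 0, 0], "fingers": 0}]'

```text
clock: 17.72
position: [0.4569, 0.1047, 0.1474]
ee_rot: [-0.003, -0.614, 0.789, 0.002]
contact_force: [-8.6, 2.3, 6.5]
width: -0.0001
```

```bash
python3 -c "
from h import *
tq()"
```

```text
t 17.72 corner x -9.3 z 37.3 y 2.9 r 38.5 | th_tip nan T_tip 0.273 | th_end -4.3 T_end 0.455 | Fx -8.9 Fy 0.2 Fz 6.5 tilt [-0.007 -0.003] yaw -104.2
```

Request:
send_rows --plan '[{"linear": [0, -0.008, 0], "delta_rot": [0.3, 0, 0], "fingers": 0}]'

```text
clock: 17.8
position: [0.4618, 0.1034, 0.1478]
ee_rot: [-0.004, -0.614, 0.789, 0.003]
contact_force: [-8.1, 2.6, 7.6]
width: -0.0002
```

```bash
python3 -c "
from h import *
tq()"
```

```text
t 17.80 corner x -4.4 z 37.7 y 2.8 r 37.9 | th_tip nan T_tip 0.288 | th_end 0.6 T_end 0.461 | Fx -8.5 Fy 0.6 Fz 7.6 tilt [-0.009 -0.003] yaw -104.3
```

Request:
send_rows --plan '[{"linear": [0, -0.007, 0.001], "delta_rot": [0.3, 0, 0], "fingers": 0}, {"linear": [0, -0.007, 0.001], "delta_rot": [0.3, 0, 0], "fingers": 0}]'

```text
clock: 17.97
position: [0.4701, 0.1013, 0.1471]
ee_rot: [-0.005, -0.613, 0.79, 0.004]
contact_force: [-8.3, 3.1, 8.0]
width: 0.0
```

```bash
python3 -c "
from h import *
tq()"
```

```text
t 17.97 corner x 4.2 z 37.0 y 2.8 r 37.2 | th_tip 14.2 T_tip 0.358 | th_end 9.1 T_end 0.537 | Fx -8.8 Fy 1.1 Fz 8.0 tilt [-0.013 -0.003] yaw -104.3
```

Request:
send_rows --plan '[{"linear": [0, -0.007, 0.001], "delta_rot": [0.3, 0, 0], "fingers": 0}]'

```text
clock: 18.05
position: [0.4743, 0.1002, 0.1466]
ee_rot: [-0.006, -0.613, 0.79, 0.005]
contact_force: [-8.0, 2.4, 5.4]
width: 0.0001
```

```bash
python3 -c "
from h import *
tq()"
```

```text
t 18.05 corner x 8.4 z 36.5 y 2.8 r 37.4 | th_tip 20.7 T_tip 0.349 | th_end 13.4 T_end 0.514 | Fx -8.3 Fy 0.4 Fz 5.4 tilt [-0.015 -0.003] yaw -104.4
```

Request:
send_rows --plan '[{"linear": [0, -0.006, 0.002], "delta_rot": [0.3, 0, 0], "fingers": 0}]'

```text
clock: 18.13
position: [0.4781, 0.0993, 0.1454]
ee_rot: [-0.006, -0.613, 0.79, 0.005]
contact_force: [-8.0, 2.2, 6.6]
width: 0.0004
```

```bash
python3 -c "
from h import *
tq()"
```

```text
t 18.13 corner x 12.4 z 35.2 y 2.8 r 37.3 | th_tip 27.0 T_tip 0.373 | th_end 17.4 T_end 0.539 | Fx -8.3 Fy 0.3 Fz 6.6 tilt [-0.015 -0.003] yaw -104.4
```

Request:
send_rows --plan '[{"linear": [0, -0.006, 0.002], "delta_rot": [0.3, 0, 0], "fingers": 0}]'

```text
clock: 18.22
position: [0.4815, 0.0984, 0.144]
ee_rot: [-0.006, -0.613, 0.79, 0.005]
contact_force: [-7.5, 2.3, 6.8]
width: -0.0001
```

```bash
python3 -c "
from h import *
tq()"
```

```text
t 18.22 corner x 15.9 z 33.8 y 2.7 r 37.3 | th_tip 32.8 T_tip 0.374 | th_end 21.1 T_end 0.534 | Fx -7.9 Fy 0.5 Fz 6.8 tilt [-0.016 -0.003] yaw -104.4
```

Request:
send_rows --plan '[{"linear": [0, -0.006, 0.002], "delta_rot": [0.3, 0, 0], "fingers": 0}]'

```text
clock: 18.3
position: [0.4849, 0.0975, 0.1425]
ee_rot: [-0.007, -0.613, 0.79, 0.006]
contact_force: [-8.0, 2.8, 6.0]
width: -0.0002
```

```bash
python3 -c "
from h import *
tq()"
```

```text
t 18.30 corner x 19.3 z 32.3 y 2.7 r 37.6 | th_tip 38.5 T_tip 0.386 | th_end 24.7 T_end 0.558 | Fx -8.4 Fy 0.8 Fz 6.0 tilt [-0.018 -0.003] yaw -104.5
```

Request:
send_rows --plan '[{"linear": [0, -0.006, 0.003], "delta_rot": [0.3, 0, 0], "fingers": 0}]'

```text
clock: 18.38
position: [0.4884, 0.0967, 0.1402]
ee_rot: [-0.007, -0.612, 0.791, 0.006]
contact_force: [-7.7, 2.3, 8.7]
width: -0.0004
```

```bash
python3 -c "
from h import *
tq()"
```

```text
t 18.38 corner x 22.9 z 30.0 y 2.7 r 37.7 | th_tip 44.9 T_tip 0.439 | th_end 28.7 T_end 0.606 | Fx -8.0 Fy 0.4 Fz 8.7 tilt [-0.018 -0.003] yaw -104.5
```

Request:
send_rows --plan '[{"linear": [0, -0.006, 0.003], "delta_rot": [0.3, 0, 0], "fingers": 0}]'

```text
clock: 18.47
position: [0.4916, 0.0959, 0.1378]
ee_rot: [-0.007, -0.612, 0.791, 0.007]
contact_force: [-9.4, 4.5, 8.0]
width: -0.0001
```

```bash
python3 -c "
from h import *
tq()"
```

```text
t 18.47 corner x 26.1 z 27.6 y 2.7 r 38.0 | th_tip 51.0 T_tip 0.491 | th_end 32.5 T_end 0.708 | Fx -10.2 Fy 2.1 Fz 8.0 tilt [-0.02  -0.003] yaw -104.5
```

Request:
send_rows --plan '[{"linear": [0, -0.006, 0.003], "delta_rot": [0.3, 0, 0], "fingers": 0}]'

```text
clock: 18.55
position: [0.4943, 0.0952, 0.1353]
ee_rot: [-0.008, -0.612, 0.791, 0.008]
contact_force: [-11.3, 3.1, 9.5]
width: 0.0002
```

```bash
python3 -c "
from h import *
tq()"
```

```text
t 18.55 corner x 28.8 z 25.1 y 2.6 r 38.2 | th_tip 56.5 T_tip 0.567 | th_end 35.7 T_end 0.825 | Fx -11.7 Fy 0.3 Fz 9.5 tilt [-0.023 -0.003] yaw -104.6
```

Request:
send_rows --plan '[{"linear": [0, -0.005, 0.0025], "delta_rot": [0.2, 0, 0], "fingers": 0}]'

```text
clock: 18.63
position: [0.4961, 0.0947, 0.1334]
ee_rot: [-0.01, -0.611, 0.791, 0.01]
contact_force: [-9.3, 2.5, 10.7]
width: 0.0
```

```bash
python3 -c "
from h import *
tq()"
```

```text
t 18.63 corner x 30.6 z 23.1 y 2.6 r 38.3 | th_tip 60.4 T_tip 0.550 | th_end 37.8 T_end 0.768 | Fx -9.6 Fy 0.2 Fz 10.7 tilt [-0.027 -0.003] yaw -104.6
```

Angle since first touch (about 22°, 0.38 rad) and torque rise (about 0.13–0.17 N m) both put it near 15 N. Stopping the winding and backing off.

Request:
send_rows --plan '[{"linear": [0, 0.008, -0.006], "delta_rot": [0, 0, 0], "fingers": 0}, {"linear": [0, 0.004, -0.018], "delta_rot": [0.7, 0, 0], "fingers": 0}, {"linear": [0, 0.004, -0.025], "delta_rot": [0.7, 0, 0], "fingers": 0}, {"linear": [0, 0, -0.03], "delta_rot": [0, 0, 0], "fingers": 0}, {"linear": [0, 0.01, -0.03], "delta_rot": [0, 0, 0], "fingers": 0}, {"linear": [0, 0.03, -0.01], "delta_rot": [0, 0, 0], "fingers": 0}, {"linear": [0, 0.03, 0], "delta_rot": [0, 0, 0], "fingers": 0}, {"linear": [0, 0.015, 0], "delta_rot": [0, 0, 0], "fingers": 0}, {"linear": [0, 0, 0], "delta_rot": [0, 0, 0], "fingers": 0}, {"linear": [0, 0, 0], "delta_rot": [0, 0, 0], "fingers": 0}]'

```text
clock: 19.47
position: [0.4049, 0.12, 0.267]
ee_rot: [0.007, -0.611, 0.792, -0.007]
contact_force: [-0.2, 0.4, 0.4]
width: 0.0002
```

Run:
```python
from h import *
tq();save('wrist','w8.png');save('top','t4.png')
im=cv2.imread('pics/w8.png'); t=cv2.imread('pics/t4.png')[130:250,190:460]
cv2.imwrite('pics/c8.png',np.vstack([im[:300],cv2.resize(t,(640,284),interpolation=cv2.INTER_CUBIC)]))
a=cv2.imread('pics/t1.png')
th=lambda d:A0+.058*(np.sin(np.radians(d))*XC+np.cos(np.radians(d))*np.array([0,0,1]))
for d in(-34,-30,-26):print(d,proj('wrist',[A0,th(d),th(d+90)]).round(0).tolist())
for n in('beaker','timer','tape'):print(n,[(np.round(q['extent']).tolist(),round(q['p'],2)) for q in manip.find_in(n,'top')][:1])
```

```text
t 19.47 corner x -62.8 z 157.3 y 5.4 r 169.3 | th_tip nan T_tip 0.023 | th_end -84.8 T_end -0.026 | Fx -0.3 Fy 0.3 Fz 0.4 tilt [0.02  0.002] yaw -104.7
-34 [[323.0, 112.0], [325.0, 152.0], [323.0, 50.0]]
-30 [[323.0, 112.0], [325.0, 148.0], [323.0, 48.0]]
-26 [[323.0, 112.0], [325.0, 144.0], [323.0, 46.0]]
beaker [([412.0, 138.0, 448.0, 172.0], 0.64)]
timer [([329.0, 230.0, 351.0, 250.0], 0.52)]
tape [([415.0, 216.0, 449.0, 248.0], 0.57)]
```

View pics/c8.png

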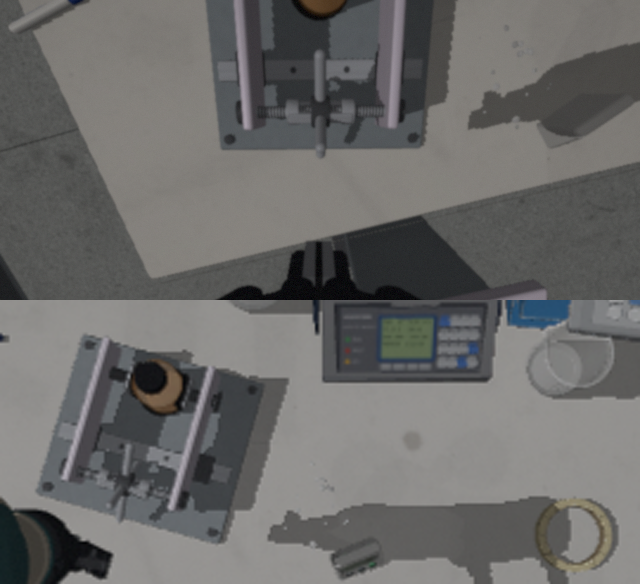

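In the last view the bottle stands upright between both pads, with the near spoke end at (320,152), about -30° to -33°. The gripper is clear of everything. The beaker, timer and tape are where they were, within detection error.

```bash
python3 -c "
from h import *
st();print(manip.sign_off())"
```

```text
t 19.72 p [0.4054 0.1197 0.2657] yaw -104.8 tz [ 0.016 -0.003 -1.   ] F [-0.55 -0.44 -0.16] M [-0.06  -0.015 -0.016] w 0.0001 q [ 0.13  0.03  1.79 -0.01  1.31  1.96]
the job is handed in; nothing more can be done
None
```

The bottle stands upright on the clamp seat, released, and both jaws now hold it at an estimated 14–15 N per pad. I handed the job in at 19.7 s.

- **Placing:** I gripped the bottle by its cap, set it on the seat until I felt contact, then let go before winding. The first grip was off-centre, so I opened and re-gripped before lifting.
- **Winding:** I pushed the spoke tops away from the robot in three strokes. Free winding measured 0.37–0.43 N m. The torque began to rise at about 3.8 rad, and I stopped about 0.38 rad later at 0.55–0.57 N m. That rise of about 0.13–0.17 N m and the angle agree on about 15 N.
- **Failed attempts:** My first pass at a spoke went just over its end. The next jammed against the end with up to about 21 N and turned nothing, so I switched to another spoke.
- **Last checks:** The pictures show the bottle upright between both pads. The beaker, timer and tape are where they were, within about 4 pixels of detector noise. The gripper is clear, with wrist force near zero.
- **Disagreement:** The last picture puts the spoke about 3° behind the angle I reckoned from the tool. That would mean about 2 N less on each pad, roughly 13 N.

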